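# Fit the lever handle on the panel isolator and switch it on

## Robot

A 6-joint arm with a two-finger parallel gripper is mounted at the origin on the work surface. World frame = base frame: x ahead of the robot, y to its left, z up, the work surface at z = 0. Lengths are in m, angles in rad, forces in N, time in s.
With the tool pointing down it reaches from about 0.35 to 0.975 m from the base axis. Payload 4.9 kg.
Tool frame: the origin (TCP) lies on the front face of the gripper's body, between the roots of the fingers; the fingertips stand ctrl.finger_overhang ahead of it and the grasp point (between the pads) lies 54 mm ahead of it (ctrl.finger_overhang is the distance from the TCP to the fingertips, in m); z points along the fingers, y is the line along which they close (so a half turn about z gives the same grasp; the last joint's range is limited). The gripper opens to 85 mm and grips with 20 to 120 N. Pads are 22 mm wide; open, the fingers measure 114 mm over their backs; the gripper's body (76 mm by 85 mm) begins 54 mm behind the grasp point. The pads swing forward as they close: fully open they stand 13 mm farther back than shut.
Start: joints at [1.158, 0.053, 1.613, -0, 1.476, -0.119], TCP at [0.181, 0.598, 0.304] pointing down, gripper open.
Joint ranges: [-3.01, 3.01], [-1.01, 2.22], [0.06, 2.58], [-1.02, 4.17], [0.09, 2.62], [-3.14, 3.14]. Speed limits (rad/s): [2.57, 2.57, 3.14, 3.14, 3.14, 3.14].

## Interface

Orientations are given as a rotation vector (axis times angle).
In Python, from station import ctrl, vision gives the robot as it stands. The module is installed in compiled form; this text tells all that it offers.
- The arm moves only by the tool drive_tool, never from a script. Its argument "rows" is a list of rows, each a list of 2 entries, a list of its own where there are three numbers: the shift along the tool's x, y, z in m, then the turn about the tool's z in rad. A call has 1 to 10 rows; each row shifts and turns the commanded pose from where the row before left it, along the tool's axes as they then stand; what a row does not reach is not made up. A row lasts 1/10 s, in which the tool goes at most 50 mm and 8.59 degrees, less where a joint would pass 70% of its speed; a pose out of reach is approached as far as the arm can. A call with a gripper value outside its range is refused whole. "jaw" is the closure, from 0 (fully open) to 1 (shut), set as the call begins (left out, the last holds). The fingers move at their own pace and stop on an object; "grip_force" is the grip in N (left out, the last holds). Time passes only in rows, so rows that do not move let the fingers close. It gives the time, the measured TCP pose, the force, the opening and the grip force at its end, in the units of the state.
- ctrl.get_obs(): the state, without advancing time (a new reading comes with each control period).
- vision.get_image(name): name is "side" or "top"; returns a dict with "image" (400x640x3 uint8, blue, green, red), "vertical_fov" (degrees; the focal length in pixels is half the picture's height over the tangent of half this angle, whatever the lens; pixels are square), "cx", "cy" (the principal point, pixels), "dist_coeffs" ([k1, k2, p1, p2, k3] as OpenCV has them; the pictures are not rectified), "R" (3x3) and "t" (3): a world point X has camera coordinates R X + t. Camera axes: x right, y down, z forward; pixel columns grow to the right and rows downward; lengths in m; the calibration is good to about 2 mm. A picture is of the moment at which its call begins. There is no depth.
- ctrl.finish_job(): hands the job in; it is judged then, once.
The state is a dict: "t": time; "q": joint angles; "dq": joint speeds; "effort": joint torques, N m; "tool_pos": TCP position; "tool_rot": TCP orientation; "contact_force": force on the tool from outside, world axes, zero at the start; "wrist_torque": the same for the moment, N m; "opening": finger opening in m; "grip_force": force on a finger pad.
Only numpy, scipy, OpenCV 4.12 (cv2) and the standard library are available. Lean on these libraries where they do the work, as an engineer would, in place of code of your own. Each camera call takes 0.05 s, during which the arm holds its last target. There are 200 camera calls.

## Task

Take the loose lever handle, fit its square bore onto the square shaft of the isolator on the panel so that the lever points the same way as the small pointer on the shaft, and push it fully home. Only then turn it clockwise (seen from above), until the pointer comes up against its stop. Leave it there, seated and let go, and do not push the other things on the bench about.

Things in the scene. Friction and masses are not known exactly. Their poses are not given: they have to be found in the camera images.
- handle: Loose grey cast-metal lever handle, about 120 g, lying hub-down on the bench at one of three places on its left half (round knob and contactor at the others). Hub: 36 x 36 mm, 32 mm high block, with a 15.5 mm square bore right through. Origin: centre of the bore at the hub's underside; x points along the arm, z up the bore. Flats at +y and -y are free for a grip across 36 mm from above.
- handle_tip (a point): Centre of the rounded end (22 mm diameter, 14 mm high) of the handle's arm, 84 mm from the bore axis in the handle's +x, 6 mm above the hub's underside. The arm is 14 mm wide, 12 mm thick, leaves the hub's +x flat, flush with the underside; the handle reaches 95 mm from the axis. The bore's lower mouth has a 2 mm chamfer.
- shaft_seat (a point): Centre of the top of the collar (32 mm diameter) on the isolator's shaft, where the hub's underside comes to rest, 70 mm above the bench. It turns with the shaft: x points the way of the pointer, z up. The pointer is a thin steel nose at the collar's foot, 38 mm from the axis to its point, below seat level.
- shaft_top (a point): Centre of the shaft's free end, 36 mm above the seat. The shaft is a 14 mm square steel bar, its top 8 mm tapered to 8 mm, its flats square to the pointer; turns with it, x as for the seat. A handle at home leaves it 4 mm proud of the hub, with about 0.1 rad of free play in the bore, so the handle must be turned that much farther than the shaft.
- switch_shaft (a joint): Turn of the isolator's shaft in rad, growing clockwise seen from above. 0 and 1.05 are its two stops (steel pins on the cover beside the pointer); it starts between 0 and 0.3 and is to end at 1.05. It moves with about 0.12 Nm of friction, has no spring and stays where it is left.
- panel: Steel panel plate, 240 x 260 mm, fixed on the right half of the bench. Origin: centre of its underside. It carries the isolator, a grey box 90 x 85 mm with a black cover, top 60 mm above the bench, its shaft axis at x = -55 mm, y = 0 of the plate; ducts, breakers and terminals, at most 75 mm high, stand on the plate's +x half and along its -y edge.
- knob: Bystander: loose round grey metal knob with a round bore, 42 mm diameter, 24 mm high, on the bench. It does not fit the shaft. Origin: centre of its underside.
- contactor: Bystander: loose contactor, grey and black block 58 x 45 mm, 60 mm high, on the bench. Origin: centre of its underside.
- breaker: Bystander: loose white circuit breaker lying on its side, 82 x 76 mm, 18 mm high, to the far left. Origin: near the centre of its underside.
- tape: Bystander: green tape roll lying flat, 100 mm diameter, 24 mm high, to the near right. Origin: centre of its underside.
- screwdriver: Bystander: screwdriver lying across the bench beyond the three places, 190 mm long, along its own x. Origin: the middle of its underside.
There are look-alikes about, which are no part of the job. What is meant by the handle is not purple or red, and is the larger of those in its own colour.

How it is judged:
On the way, in this order (a step that is already met when the one before it is completed fails the run):
1. the handle is fully home on the shaft, lever over the pointer, with the switch not yet turned on (joint below 0.6) (horizontal distance between handle and shaft_seat below 0.003 m and z of handle in the frame of shaft_seat between -0.003 and 0.003 m and angle between handle's own z axis and vertical below 0.06 rad and x of handle_tip in the frame of shaft_seat above 0.078 m and value of joint switch_shaft below 0.6 rad), for 0.2 s.
2. the shaft is turned clockwise to its stop (value of joint switch_shaft above 0.99 rad), for 0.2 s.
At the end, for the whole second after the job is handed in: The handle is home on the shaft (hub's underside within 3 mm of the collar, bore axis within 3 mm of the shaft axis, upright within 0.06 rad), its lever points the way of the pointer, the shaft is at its clockwise stop (joint above 0.99 of 1.05 rad), and the handle is at rest and released (horizontal distance between handle and shaft_seat below 0.003 m and z of handle in the frame of shaft_seat between -0.003 and 0.003 m and angle between handle's own z axis and vertical below 0.06 rad and x of handle_tip in the frame of shaft_seat above 0.078 m and value of joint switch_shaft above 0.99 rad and linear speed of handle below 0.02 m/s); the robot touches nothing.
It fails at once if the round knob is moved by more than 40 mm (distance of knob from where it was at the start of the episode above 0.04 m).
It fails at once if the contactor is moved by more than 40 mm (distance of contactor from where it was at the start of the episode above 0.04 m).
It fails at once if the loose breaker is moved by more than 40 mm (distance of breaker from where it was at the start of the episode above 0.04 m).
It fails at once if the tape roll is moved by more than 40 mm (distance of tape from where it was at the start of the episode above 0.04 m).
It fails at once if the screwdriver is moved by more than 40 mm (distance of screwdriver from where it was at the start of the episode above 0.04 m).
It also fails if it takes over 48 s, if anything falls off the work surface, if the arm or the gripper's body presses on something with over 40 N, if the wrist force passes 120 N, or if a joint passes its speed limit or range.

## Working session

There is one attempt and no reset: what is moved stays moved. The work goes in short steps, Python scripts to look and compute and a tool call to move; the robot and the scene stay as the last step left them, time stands still between calls to the robot, and variables do not carry over. Pictures are saved under pics/ and viewed, at most 10 in all, crops included, and the job is handed in when it is done.

Besides the shell and the picture viewer there is one more tool, called after "Call:" by a JSON object that holds its "op" and its "data", one argument or row to a line. drive_tool: Moves the arm, as the interface text tells. Its arguments: {"type":"object","properties":{"rows":{"type":"array","items":{"type":"array"}},"jaw":{"type":"number"},"grip_force":{"type":"number"}},"required":["rows"]}

```bash
mkdir -p pics; cat > h.py <<'E'
import numpy as np, cv2
from station import ctrl, vision
def K(d):
    f=d["image"].shape[0]/2/np.tan(np.radians(d["vertical_fov"])/2)
    return np.array([[f,0,d["cx"]],[0,f,d["cy"]],[0,0,1.]])
def ray(d,uv):
    n=cv2.undistortPoints(np.array(uv,float).reshape(-1,1,2),K(d),np.array(d["dist_coeffs"],float)).reshape(-1,2)
    R=np.array(d["R"]);t=np.array(d["t"]);c=-R.T@t
    return c,np.c_[n,np.ones(len(n))]@R
def onplane(d,uv,z):
    c,v=ray(d,uv); return c+v*((z-c[2])/v[:,2])[:,None]
def proj(d,X):
    return cv2.projectPoints(np.array(X,float).reshape(-1,1,3),cv2.Rodrigues(np.array(d["R"]))[0],np.array(d["t"],float),K(d),np.array(d["dist_coeffs"],float))[0].reshape(-1,2)
E
python3 - <<'E'
from h import *
for n in("top","side"):
    d=vision.get_image(n); cv2.imwrite(f"pics/{n}0.png",d["image"])
    R=np.array(d["R"]);print(n,-R.T@np.array(d["t"]),R.round(2).tolist(),d["vertical_fov"],d["dist_coeffs"])
o=ctrl.get_obs();print(o, ctrl.finger_overhang)
E
```

```text
top [ 0.26189117 -0.01631449  1.53056545] [[-0.01, -1.0, -0.02], [-0.98, 0.02, -0.19], [0.19, 0.01, -0.98]] 50.654623488309284 [-0.01968587  0.          0.          0.          0.        ]
side [ 0.02739272 -0.99826463  0.78743853] [[0.89, -0.45, 0.02], [-0.22, -0.47, -0.85], [0.4, 0.75, -0.52]] 44.45978129039284 [0.02459007 0.         0.         0.         0.        ]
{'t': 0.1, 'q': array([ 1.15803441e+00,  5.33082372e-02,  1.61416694e+00, -9.72353338e-06,
        1.47600605e+00, -1.18949567e-01]), 'dq': array([ 0.00110171, -0.0024321 , -0.00224867, -0.00063716, -0.00133012,
        0.00066669]), 'effort': array([ 1.24311155e-04, -3.94902384e+01, -3.71363533e+01, -1.30043154e-04,
        3.88435597e-03, -2.21786468e-05]), 'tool_pos': array([0.1807982 , 0.59782526, 0.30276892]), 'tool_rot': array([-4.59788206e-01, -3.10727086e+00,  2.86589975e-03]), 'contact_force': array([-1.27894759, -0.59756399, -0.30113243]), 'wrist_torque': array([ 0.00130166, -0.04165275,  0.00587588]), 'grip_force': 0.0, 'opening': 0.0853215855962222} 0.0726
```

View pics/top0.png

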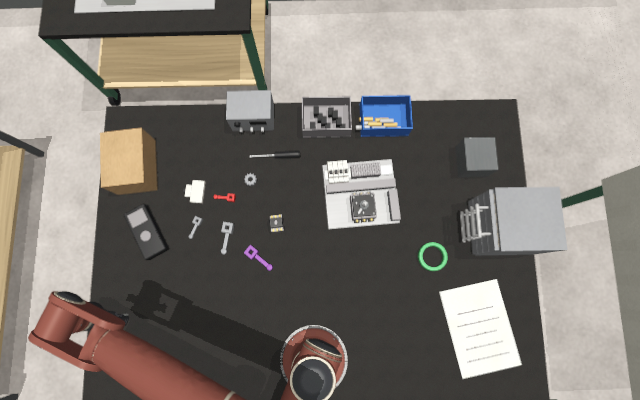

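View pics/side0.png

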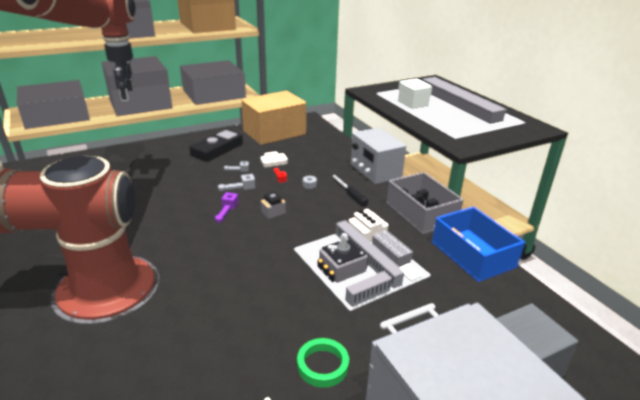

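Lever candidates in the top view are red (225,197), purple (258,258), small grey (195,227) and larger grey (227,237). The larger grey one fits, being neither purple nor red and the bigger of the two greys. I'll confirm it in one enlarged crop next to the isolator (363,207).

```bash
python3 - <<'E'
from h import *
im=cv2.imread("pics/top0.png"); s=cv2.imread("pics/side0.png")
r=lambda a,x,y,w,h,k:cv2.resize(a[y:y+h,x:x+w],None,fx=k,fy=k,interpolation=cv2.INTER_CUBIC)
a=r(im,180,205,66,50,6);b=r(im,320,158,66,50+25,6)[150:]
b=r(im,335,180,66,50,6);c=r(s,210,150,66,50,6);e=r(s,305,220,66,50,6)
cv2.imwrite("pics/crop.png",np.vstack([np.hstack([a,b]),np.hstack([c,e])]))
E
```

```text
(no output)
```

View pics/crop.png

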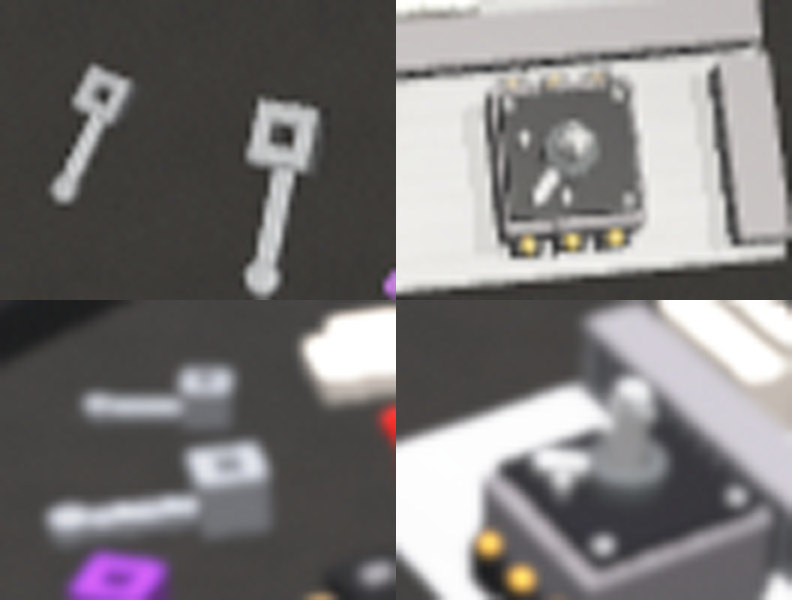

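The larger lever at (227,237) is confirmed as the handle: its hub top is near (227,228) and its tip near (224,251). The shaft top is near (365,204), the pointer nose points to about (359,214), and the clockwise stop pin is near (356.5,203). Next I'll measure.

```bash
python3 - <<'E'
from h import *
d=vision.get_image("top"); g=cv2.cvtColor(d["image"],cv2.COLOR_BGR2GRAY)
s=vision.get_image("side"); gs=cv2.cvtColor(s["image"],cv2.COLOR_BGR2GRAY)
np.set_printoptions(linewidth=250,precision=4,suppress=True)
print("handle rows 218-256, cols 216-236");print(g[219:257,217:237])
print("iso rows 192-218 cols 352-376");print(g[193:218,352:376])
print("side shaft");print(gs[230:255,325:362])
E
```

```text
handle rows 218-256, cols 216-236
[[ 59  58  59  59  60  60  61  60  61  62  60  61  60  60  60  60  60  59  60  59]
 [ 60  59  61  60  60  60  60  61  61  62  62  62  60  61  60  59  61  61  60  58]
 [ 61  59  61  60  60  60 115  89  89  61  61  61  61  60  63  60  61  60  61  60]
 [ 59  61  60  60  61  60 176 172 173 169 144 143 144  89  89  59  59  59  60  60]
 [ 59  59  59  60  61  87 193 196 196 196 186 186 187 173 172 149  69  50  59  60]
 [ 59  60  59  58  61  96 193 195 182 183 196 196 196 196 195 173  78  54  60  59]
 [ 59  58  58  58  60 146 194 195 145 132 149 160 171 195 194 157  81  59  58  59]
 [ 59  59  57  58  59 165 195 196 102  79  60  85 160 196 194 129  82  52  58  57]
 [ 60  57  58  58  60 183 195 184  86  75  57  57 168 197 196 116  82  54  58  58]
 [ 58  58  58  58  85 194 196 175  85  72  58  61 188 198 197  98  75  58  58  56]
 [ 60  60  60  59 121 193 196 190 174 143 141 118 196 198 184  82  70  58  59  57]
 [ 60  59  59  60 154 194 196 198 197 187 186 180 197 197 159  83  70  58  60  58]
 [ 60  61  61  60 133 168 183 184 197 197 196 197 197 197 131  83  66 
[... 7681 characters left out ...]
87 102 114 121 127 129 128 125 118 110  97  79  63  57  56  57  56  56  56  57  58  65  81  94]
 [109  74  58  57  64  86 125 152 142 103  72  64  66  73  81  88  93  98 102 102  99  92  86  77  65  60  56  56  57  56  56  57  56  59  77 115 140]
 [148 109  74  59  58  71  95 113 105  80  61  58  60  66  71  74  77  80  82  82  81  77  73  67  61  56  57  56  56  57  56  56  57  60  88 140 177]
 [177 149 108  72  58  62  75  85  80  66  58  57  57  60  64  67  68  70  72  72  71  69  65  61  58  56  56  56  57  56  56  57  57  60  82 128 163]
 [185 177 145 100  66  57  61  65  64  58  57  57  57  58  58  61  62  63  64  64  64  61  59  58  57  56  57  57  56  57  56  56  56  57  67  90 112]]
```

```bash
python3 - <<'E'
from h import *
np.set_printoptions(precision=4,suppress=True)
d=vision.get_image("top"); s=vision.get_image("side")
g=cv2.cvtColor(d["image"],cv2.COLOR_BGR2GRAY); gs=cv2.cvtColor(s["image"],cv2.COLOR_BGR2GRAY)
k=8
def blob(g,x0,y0,x1,y1,th,op=0):
    a=cv2.resize(g[y0:y1,x0:x1],None,fx=k,fy=k,interpolation=cv2.INTER_LINEAR)
    m=(a>th).astype(np.uint8)
    cs=cv2.findContours(m,cv2.RETR_EXTERNAL,cv2.CHAIN_APPROX_NONE)[0]
    c=max(cs,key=cv2.contourArea); f=cv2.drawContours(np.zeros_like(m),[c],-1,1,-1)
    if op:
        f=cv2.morphologyEx(f,cv2.MORPH_OPEN,cv2.getStructuringElement(cv2.MORPH_ELLIPSE,(op,op)))
        c=max(cv2.findContours(f,cv2.RETR_EXTERNAL,cv2.CHAIN_APPROX_NONE)[0],key=cv2.contourArea)
        f=cv2.drawContours(np.zeros_like(m),[c],-1,1,-1)
    M=cv2.moments(f,True); to=lambda p:(np.array(p)+.5)/k-.5+[x0,y0]
    return to((M['m10']/M['m00'],M['m01']/M['m00'])), to(c[:,0,:]), to(cv2.boxPoints(cv2.minAreaRect(c)))
c,ct,bx=blob(g,217,219,237,257,138,48)
hc=onplane(d,[c],.032)[0]; print("hub px",c,"world",hc); b=onplane(d,bx,.032);print("box",b)
e=b[1]-b[0]; print("sizes",np.linalg.norm(b[1]-b[0]),np.linalg.norm(b[2]-b[1]),"edge angle",np.arctan2(e[1],e[0])%(np.pi/2))
full=blob(g,217,219,237,257,130)[1]
tip=blob(g,217,247,230,257,130)[0]; tw=onplane(d,[tip],.013)[0]; v=tw-hc
P=onplane(d,[[ (g[r,217:237].clip(60)-60.)@np.arange(217,237)/(g[r,217:237].clip(60)-60.).sum(),r] for r in range(234,248)],.012)
l=cv2.fitLine(P[:,:2].astype(np.float32),cv2.DIST_L2,0,.01,.01).ravel(); print("tip",tip,tw,"lever len",np.linalg.norm(v[:2]),"yaw",np.arctan2(v[1],v[0]),"arm yaw",np.arctan2(-l[1]*np.sign(l[0]),-abs(l[0])), "arm line offset of hub c", (hc[0]-l[2])*l[1]-(hc[1]-l[3])*l[0])
st=blob(g,360,198,371,207,172)[0]; ss=blob(gs,338,230,349,240,195)[0]
c1,v1=ray(d,[st]);c2,v2=ray(s,[ss]);v1=v1[0];v2=v2[0]
A=np.c_[v1,-v2];x=np.linalg.lstsq(A,c2-c1,rcond=None)[0];p1=c1+x[0]*v1;p2=c2+x[1]*v2
print("shaft px",st,ss,"tri",p1,p2,"plane.106",onplane(d,[st],.104),onplane(s,[ss],.104))
pt=blob(g,356,207,363,216,165);print("pointer px",pt[0],onplane(d,[pt[0]],.065))
ax=(p1+p2)/2
for z in(.062,.066):
    q=onplane(d,pt[1],z); r=np.hypot(*(q-ax)[:,:2].T); dd=onplane(d,[pt[0]],z)[0]-ax; print("pointer yaw",np.arctan2(dd[1],dd[0]),"rmax",r.max())
for p in([355.95,202.5],[363,212.2]):
    w=onplane(d,[p],.065)[0]-ax;print("pin",np.arctan2(w[1],w[0]),np.hypot(w[0],w[1]))
print("proj axis", proj(d,[[*ax[:2],z] for z in(.06,.07,.106)]),proj(s,[[*ax[:2],z] for z in(.06,.07,.106)]))
E
```

```text
hub px [226.7379 227.3494] world [0.4585 0.3056 0.032 ]
box [[0.4405 0.3261 0.032 ]
 [0.4811 0.3214 0.032 ]
 [0.4754 0.2855 0.032 ]
 [0.435  0.2904 0.032 ]]
sizes 0.04080672199432528 0.03631296174494121 edge angle 1.4551338685831634
tip [223.3816 250.1011] [0.3789 0.3198 0.013 ] lever len 0.08087084284674134 yaw 2.9650040428634346 arm yaw 2.971772 arm line offset of hub c 0.0001670740296722548
shaft px [364.8884 202.6522] [344.3866 234.7981] tri [ 0.527  -0.1831  0.1048] [ 0.5297 -0.1842  0.1054] plane.106 [[ 0.5271 -0.1832  0.104 ]] [[ 0.5307 -0.1825  0.104 ]]
pointer px [359.5084 210.5819] [[ 0.5064 -0.1678  0.065 ]]
pointer yaw 2.515220981243142 rmax 0.03809474500831367
pointer yaw 2.517279811680162 rmax 0.0388473952607772
pin 1.3162557067865244 0.02824619152147928
pin 3.0062048058325863 0.028150763115249458
proj axis [[363.6371 204.6177]
 [363.9426 204.1047]
 [365.0766 202.2002]] [[342.8701 250.0033]
 [343.0674 246.7124]
 [343.7925 234.6246]]
```

Target estimates: handle at (0.4605, 0.3055) with yaw 2.968. Shaft at (0.528, -0.1836) with pointer yaw 2.516, and the stop at about 1.636. Next I'll move above the handle.

Call:
{"op": "drive_tool", "data": {
  "rows": [
    [[-0.035, -0.02, 0.01], 0],
    [[-0.035, -0.02, 0.01], 0],
    [[-0.035, -0.02, 0.01], 0],
    [[-0.035, -0.02, 0.01], 0],
    [[-0.035, -0.02, 0.01], 0],
    [[-0.035, -0.02, 0.01], 0],
    [[-0.035, -0.02, 0.01], 0],
    [[-0.035, -0.02, 0.01], 0],
    [[-0.035, -0.02, 0.01], 0],
    [[-0.037, -0.02, 0.01], -0.12]
  ],
  "jaw": 0,
  "grip_force": 60
}}

```text
t: 1.3
tool_pos: [0.4608, 0.3035, 0.2037]
tool_rot: [0.268, 3.13, 0.001]
contact_force: [0.8, 0.5, 0.3]
opening: 0.0858
grip_force: 0.0
```

```bash
cat >> h.py <<'E'
from scipy.spatial.transform import Rotation as Ro
def go(x,y,z,yaw):
    o=ctrl.get_obs();R=Ro.from_rotvec(o["tool_rot"]).as_matrix();c=np.arctan2(R[1,0],R[0,0])
    w=(yaw-c+np.pi)%(2*np.pi)-np.pi
    print("t",round(o["t"],2),"pos",o["tool_pos"].round(4),"yaw",round(c,3),"tilt",R[:,2].round(3),"tool shift",(R.T@(np.array([x,y,z])-o["tool_pos"])).round(4),"turn",round(-w,3),"F",o["contact_force"].round(1),"open",round(o["opening"],4),"q6",o["q"][5].round(3))
E
python3 -c "
from h import *
go(.4605,.3055,.078,2.968)"
```

```text
t 1.3 pos [0.4608 0.3035 0.2037] yaw 2.971 tilt [ 0.  0. -1.] tool shift [0.0007 0.0018 0.1257] turn 0.003 F [0.8 0.5 0.3] open 0.0858 q6 -0.953
```

Call:
{"op": "drive_tool", "data": {
  "rows": [
    [[0.001, 0.002, 0.025], 0],
    [[0, 0, 0.025], 0],
    [[0, 0, 0.025], 0],
    [[0, 0, 0.025], 0],
    [[0, 0, 0.015], 0],
    [[0, 0, 0.01], 0],
    [[0, 0, 0], 0]
  ]
}}

```text
t: 2.0
tool_pos: [0.4587, 0.3067, 0.0778]
tool_rot: [-0.272, -3.128, 0.002]
contact_force: [0.1, 0.0, 0.1]
opening: 0.0853
grip_force: 0.0
```

Call:
{"op": "drive_tool", "data": {
  "rows": [
    [[0, 0, 0], 0],
    [[0, 0, 0], 0],
    [[0, 0, 0], 0],
    [[0, 0, 0], 0],
    [[0, 0, 0], 0],
    [[0, 0, 0], 0],
    [[0, 0, 0], 0],
    [[0, 0, 0], 0]
  ],
  "jaw": 1,
  "grip_force": 60
}}

```text
t: 2.8
tool_pos: [0.4603, 0.3074, 0.0803]
tool_rot: [0.273, 3.128, 0.002]
contact_force: [0.3, -0.1, 5.7]
opening: 0.0348
grip_force: 61.3
```

```bash
python3 -c "
from h import *
go(.528,-.1836,.22,2.516)"
```

```text
t 2.8 pos [0.4603 0.3074 0.0803] yaw 2.968 tilt [ 0.002  0.001 -1.   ] tool shift [-0.1519 -0.4717 -0.1401] turn 0.452 F [ 0.3 -0.1  5.7] open 0.0348 q6 -0.943
```

Call:
{"op": "drive_tool", "data": {
  "rows": [
    [[0, 0, -0.02], 0],
    [[0, 0, -0.04], 0],
    [[0, 0, -0.045], 0],
    [[0, 0, -0.04], 0],
    [[-0.012, -0.039, 0], 0],
    [[-0.012, -0.039, 0], 0],
    [[-0.012, -0.039, 0], 0],
    [[-0.012, -0.039, 0], 0],
    [[-0.012, -0.039, 0], 0],
    [[-0.012, -0.039, 0], 0]
  ]
}}

```text
t: 3.8
tool_pos: [0.4891, 0.0625, 0.2231]
tool_rot: [-0.272, -3.129, -0.0]
contact_force: [0.7, -0.5, -2.2]
opening: 0.0348
grip_force: 60.6
```

Call:
{"op": "drive_tool", "data": {
  "rows": [
    [[-0.012, -0.039, 0], 0],
    [[-0.012, -0.039, 0], 0],
    [[-0.012, -0.039, 0], 0],
    [[-0.012, -0.039, 0], 0],
    [[-0.012, -0.039, 0], 0],
    [[-0.02, -0.04, 0], 0.12],
    [[0, 0, 0], 0.12],
    [[0, 0, 0], 0.12],
    [[0, 0, 0], 0.09],
    [[0, 0, 0], 0]
  ]
}}

```text
t: 4.8
tool_pos: [0.5274, -0.1812, 0.2229]
tool_rot: [-0.964, -2.988, -0.001]
contact_force: [0.4, 0.6, -1.3]
opening: 0.035
grip_force: 60.8
```

```bash
python3 - <<'E'
from h import *
go(.528,-.1836,.22,2.516)
a=[]
for n,(x,y,w,h) in(("top",(330,160,66,80)),("side",(300,170,66,80))):
    d=vision.get_image(n);np.save(n+".npy",d["image"]);a.append(cv2.resize(d["image"][y:y+h,x:x+w],None,fx=6,fy=6,interpolation=cv2.INTER_CUBIC))
cv2.imwrite("pics/hold.png",np.hstack(a))
E
```

```text
t 4.8 pos [ 0.5274 -0.1812  0.2229] yaw 2.518 tilt [-0.002  0.001 -1.   ] tool shift [-0.0019 -0.0017  0.0029] turn 0.002 F [ 0.4  0.6 -1.3] open 0.035 q6 -1.411
```

View pics/hold.png

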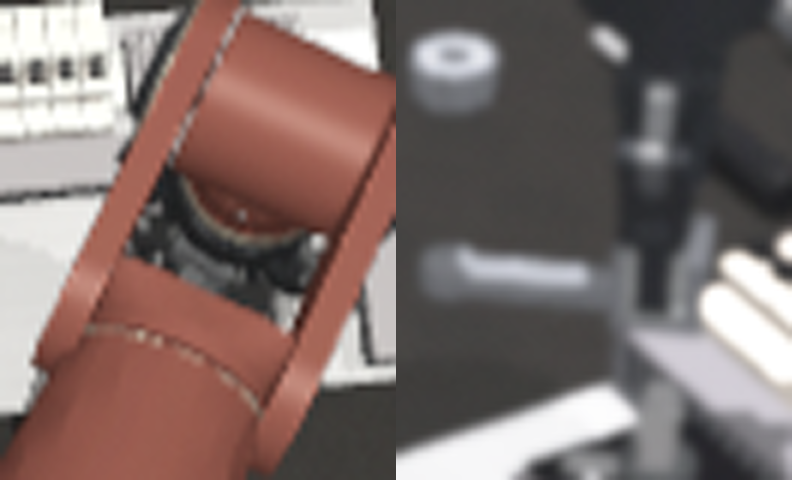

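```bash
python3 - <<'E'
from h import *
np.set_printoptions(precision=2,suppress=True,linewidth=220)
s=vision.get_image("side");g=cv2.cvtColor(s["image"],cv2.COLOR_BGR2GRAY)
print(g[207:224,300:336])
o=ctrl.get_obs();p=o["tool_pos"];yaw=2.518;u=np.array([np.cos(yaw),np.sin(yaw)]);z0=p[2]-.0803
a=np.linspace(0,2*np.pi,40)
for off in(-.004,0,.004):
    c=p[:2]+u*(.084+off)
    P=np.array([[c[0]+.011*np.cos(t),c[1]+.011*np.sin(t),z0+h] for t in a for h in(0,.014)])
    q=proj(s,P);print(off,q.min(0),q.max(0))
E
```

```text
[[ 68  69  68  69  69  69  69  70  70  69  69  70  70  70  70  71  69  69  69  69  70  70  69  69  68  69  68  69  68  67  68  69  69  69  70  69]
 [ 67  67  68  68  69  69  70  70  71  71  69  70  70  71  70  70  70  69  69  69  70  70  69  70  69  68  69  69  67  68  68  70  70  70  71  69]
 [ 67  67  68  69  70  71  73  75  75  75  75  75  72  70  70  70  69  70  69  69  69  69  70  69  69  69  69  69  68  68  68  69  70  70  70  69]
 [ 67  67  68  69  72  77  83  88  90  92  97  99  90  78  73  71  71  69  70  68  70  70  69  69  69  69  69  69  68  68  69  69  70  70  70  73]
 [ 66  67  69  72  80  92 100 105 108 114 131 142 128 104  92  87  83  81  78  78  78  77  75  74  73  73  71  71  70  69  69  70  70  69  71  77]
 [ 67  68  70  76  90 106 114 117 119 129 155 174 167 147 134 128 124 119 118 120 122 117 107 102  98  93  88  85  81  79  77  74  72  71  73  81]
 [ 68  69  70  80  96 112 119 120 122 132 158 184 189 183 178 174 171 170 171 175 177 171 158 151 144 136 130 124 120 116 110 101  87  80  81  86]
 [ 68  69  70  81  97 112 119 121 122 128 146 170 186 195 198 198 198 1
[... 810 characters left out ...]

 [ 69  69  69  70  71  74  77  79  81  81  80  77  76  77  78  79  81  83  85  87  88  91  92  92  93  93  95  96  97  98  99 100 102 104 105 107]
 [ 69  69  69  68  68  69  70  71  70  72  70  71  70  70  70  71  72  72  74  74  76  77  76  78  78  80  82  83  84  85  85  86  89  91  93  98]
 [ 69  70  70  68  68  69  67  67  67  67  68  68  68  68  69  69  69  70  70  70  70  71  71  70  71  72  72  74  74  73  73  74  76  78  81  92]
 [ 70  69  69  68  66  68  68  68  68  67  67  68  68  68  68  68  69  69  69  70  70  70  70  71  69  70  71  72  70  69  69  70  70  71  76  87]]
-0.004 [305.62 210.31] [314.99 220.37]
0 [303.96 210.14] [313.32 220.19]
0.004 [302.3  209.97] [311.65 220.02]
```

The side view shows the lever held level, with its end's left edge at column 304 where I predicted it, so there's no slip along the lever. I'll centre over the shaft and descend slowly.

Call:
{"op": "drive_tool", "data": {
  "rows": [
    [[-0.002, -0.001, 0.005], 0],
    [[-0.001, -0.001, 0.01], 0],
    [[0, 0, 0.01], 0],
    [[0, 0, 0.005], 0],
    [[0, 0, 0], 0],
    [[0, 0, 0], 0]
  ]
}}

```text
t: 5.55
tool_pos: [0.5292, -0.1846, 0.1936]
tool_rot: [-0.964, -2.99, -0.0]
contact_force: [-0.1, 0.6, -0.7]
opening: 0.0349
grip_force: 60.7
```

```bash
python3 -c "
from h import *
go(.5288,-.184,.1503,2.516)"
```

```text
t 5.55 pos [ 0.5292 -0.1846  0.1936] yaw 2.518 tilt [-0.  0. -1.] tool shift [0.0006 0.0003 0.0433] turn 0.002 F [-0.1  0.6 -0.7] open 0.0349 q6 -1.415
```

Call:
{"op": "drive_tool", "data": {
  "rows": [
    [[0, 0, 0.004], 0],
    [[0, 0, 0.003], 0],
    [[0, 0, 0.003], 0],
    [[0, 0, 0.003], 0],
    [[0, 0, 0], 0]
  ]
}}

```text
t: 6.05
tool_pos: [0.5289, -0.1845, 0.1802]
tool_rot: [-0.964, -2.989, -0.0]
contact_force: [-0.2, 0.2, -1.0]
opening: 0.0351
grip_force: 60.7
```

Call:
{"op": "drive_tool", "data": {
  "rows": [
    [[0, 0, 0.002], 0],
    [[0, 0, 0.002], 0],
    [[0, 0, 0.002], 0],
    [[0, 0, 0], 0],
    [[0, 0, 0], 0]
  ]
}}

```text
t: 6.55
tool_pos: [0.529, -0.1845, 0.1746]
tool_rot: [-0.964, -2.989, -0.0]
contact_force: [-0.1, 0.3, -2.4]
opening: 0.0349
grip_force: 60.7
```

Call:
{"op": "drive_tool", "data": {
  "rows": [
    [[0, 0, 0.003], 0],
    [[0, 0, 0.003], 0],
    [[0, 0, 0.003], 0],
    [[0, 0, 0.003], 0],
    [[0, 0, 0], 0]
  ]
}}

```text
t: 7.05
tool_pos: [0.529, -0.1845, 0.1621]
tool_rot: [-0.964, -2.989, -0.0]
contact_force: [-2.2, 0.2, -2.4]
opening: 0.0349
grip_force: 60.6
```

Call:
{"op": "drive_tool", "data": {
  "rows": [
    [[0, 0, 0.003], 0],
    [[0, 0, 0.003], 0],
    [[0, 0, 0.003], 0],
    [[0, 0, 0], 0],
    [[0, 0, 0], 0]
  ]
}}

```text
t: 7.55
tool_pos: [0.529, -0.1845, 0.1532]
tool_rot: [-0.964, -2.99, -0.0]
contact_force: [-2.8, -0.5, -2.8]
opening: 0.0354
grip_force: 60.5
```

```bash
python3 -c "
from h import *
go(.5288,-.184,.1503,2.516);print(ctrl.get_obs()['wrist_torque'])"
```

```text
t 7.55 pos [ 0.529  -0.1845  0.1532] yaw 2.518 tilt [-0.  0. -1.] tool shift [0.0005 0.0003 0.0029] turn 0.002 F [-2.8 -0.5 -2.8] open 0.0354 q6 -1.415
[0.07536882 0.36779731 0.0055185 ]
```

Call:
{"op": "drive_tool", "data": {
  "rows": [
    [[0, 0, 0.0015], 0],
    [[0, 0, 0.0015], 0],
    [[0, 0, 0.001], 0],
    [[0, 0, 0.0005], 0],
    [[0, 0, 0], 0],
    [[0, 0, 0], 0],
    [[0, 0, 0], 0]
  ]
}}

```text
t: 8.25
tool_pos: [0.5291, -0.1846, 0.1503]
tool_rot: [-0.964, -2.989, 0.0]
contact_force: [-7.3, 1.9, 4.2]
opening: 0.0347
grip_force: 61.4
```

```bash
python3 - <<'E'
from h import *
go(.5288,-.184,.1503,2.516)
a=[]
for n,(x,y,w,h) in(("top",(330,170,66,60)),("side",(300,210,66,60))):
    d=vision.get_image(n);a.append(cv2.resize(d["image"][y:y+h,x:x+w],None,fx=6,fy=6,interpolation=cv2.INTER_CUBIC))
cv2.imwrite("pics/seat.png",np.hstack(a))
E
```

```text
t 8.25 pos [ 0.5291 -0.1846  0.1503] yaw 2.518 tilt [-0.001  0.    -1.   ] tool shift [ 0.0006  0.0003 -0.    ] turn 0.002 F [-7.3  1.9  4.2] open 0.0347 q6 -1.415
```

View pics/seat.png

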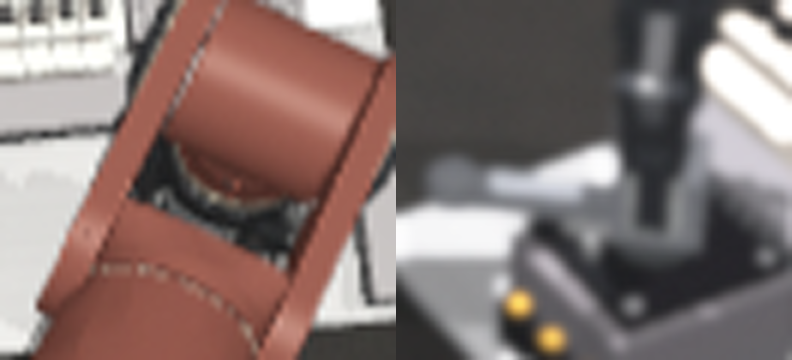

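The handle is down on the collar at TCP z 0.1503 with contact starting. The side view shows the lever level, from (308,239) to the hub at (344,246), over the pointer side. I'll relieve the side load and press a little more to be sure it's home.

Call:
{"op": "drive_tool", "data": {
  "rows": [
    [[0.0006, -0.0005, 0.001], 0],
    [[0, 0, 0.001], 0],
    [[0, 0, 0], 0],
    [[0, 0, 0], 0],
    [[0, 0, 0], 0],
    [[0, 0, 0], 0]
  ]
}}

```text
t: 8.95
tool_pos: [0.529, -0.1846, 0.1502]
tool_rot: [0.964, 2.99, 0.001]
contact_force: [-9.0, 4.6, 13.3]
opening: 0.0352
grip_force: 62.3
```

Call:
{"op": "drive_tool", "data": {
  "rows": [
    [[0, 0, -0.001], 0.06],
    [[0, 0, 0], 0.08],
    [[0, 0, 0], 0.08],
    [[0, 0, 0], 0.08],
    [[0, 0, 0], 0.08],
    [[0, 0, 0], 0.08],
    [[0, 0, 0], 0.08],
    [[0, 0, 0], 0]
  ]
}}

```text
t: 9.75
tool_pos: [0.5287, -0.1847, 0.1503]
tool_rot: [-1.728, -2.624, -0.0]
contact_force: [-8.0, 4.1, 8.5]
opening: 0.035
grip_force: 61.8
```

```bash
python3 -c "
from h import *
go(.5288,-.184,.1503,1.54);print(ctrl.get_obs()['wrist_torque'])"
```

```text
t 9.75 pos [ 0.5287 -0.1847  0.1503] yaw 1.977 tilt [-0.  0. -1.] tool shift [ 0.0006  0.0003 -0.    ] turn 0.437 F [-8.   4.1  8.5] open 0.035 q6 -0.875
[0.49879494 1.29310223 0.04167079]
```

Call:
{"op": "drive_tool", "data": {
  "rows": [
    [[0, 0, 0], 0.07],
    [[0, 0, 0], 0.07],
    [[0, 0, 0], 0.07],
    [[0, 0, 0], 0.07],
    [[0, 0, 0], 0.05],
    [[0, 0, 0], 0]
  ]
}}

```text
t: 10.35
tool_pos: [0.5289, -0.1846, 0.1503]
tool_rot: [2.135, 2.305, 0.001]
contact_force: [-7.4, 3.7, 8.1]
opening: 0.035
grip_force: 61.7
```

```bash
python3 -c "
from h import *
go(.5288,-.184,.1503,1.54);print(ctrl.get_obs()['wrist_torque'])"
```

```text
t 10.35 pos [ 0.5289 -0.1846  0.1503] yaw 1.647 tilt [ 0.  0. -1.] tool shift [ 0.0006 -0.0001 -0.    ] turn 0.107 F [-7.4  3.7  8.1] open 0.035 q6 -0.545
[ 0.61850007  1.17421241 -0.04259916]
```

Call:
{"op": "drive_tool", "data": {
  "rows": [
    [[0, 0, 0], 0.04],
    [[0, 0, 0], 0.04],
    [[0, 0, 0], 0.03],
    [[0, 0, 0], 0],
    [[0, 0, 0], 0]
  ]
}}

```text
t: 10.85
tool_pos: [0.529, -0.1846, 0.1503]
tool_rot: [2.257, 2.184, 0.001]
contact_force: [-7.3, 3.5, 7.5]
opening: 0.0347
grip_force: 61.7
```

```bash
python3 -c "
from h import *
go(.5288,-.184,.1503,1.54);print(ctrl.get_obs()['wrist_torque'])"
```

```text
t 10.85 pos [ 0.529  -0.1846  0.1503] yaw 1.538 tilt [ 0.001  0.    -1.   ] tool shift [ 0.0006 -0.0002 -0.    ] turn -0.002 F [-7.3  3.5  7.5] open 0.0347 q6 -0.436
[ 0.57390839  1.05973743 -0.01064363]
```

Call:
{"op": "drive_tool", "data": {
  "rows": [
    [[0, 0, 0], 0.03],
    [[0, 0, 0], 0.03],
    [[0, 0, 0], 0],
    [[0, 0, 0], 0]
  ]
}}

```text
t: 11.25
tool_pos: [0.5289, -0.1844, 0.1503]
tool_rot: [-2.322, -2.116, -0.001]
contact_force: [-7.2, 3.8, 7.7]
opening: 0.0352
grip_force: 61.9
```

```bash
python3 - <<'E'
from h import *
go(.5288,-.184,.1503,1.48);o=ctrl.get_obs();print(o['wrist_torque'],o['effort'])
a=[]
for n,(x,y,w,h) in(("top",(330,170,66,60)),("side",(300,210,66,60))):
    d=vision.get_image(n);a.append(cv2.resize(d["image"][y:y+h,x:x+w],None,fx=6,fy=6,interpolation=cv2.INTER_CUBIC))
cv2.imwrite("pics/turn.png",np.hstack(a))
E
```

```text
t 11.25 pos [ 0.5289 -0.1844  0.1503] yaw 1.478 tilt [ 0.     0.001 -1.   ] tool shift [ 0.0004 -0.0001 -0.    ] turn -0.002 F [-7.2  3.8  7.7] open 0.0352 q6 -0.376
[0.62844674 1.13330618 0.05367052] [ -0.99545628 -31.88774228 -33.42239857  -0.08990519  -2.18019024
   0.07540605]
```

View pics/turn.png

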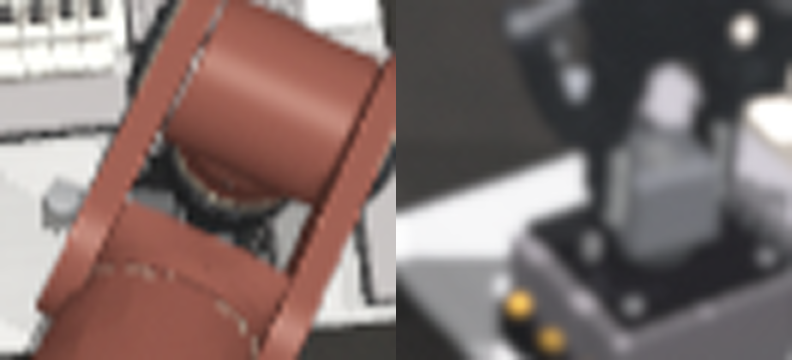

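Call:
{"op": "drive_tool", "data": {
  "rows": [
    [[0, 0, 0], 0.03],
    [[0, 0, 0], 0.03],
    [[0, 0, 0], 0],
    [[0, 0, 0], 0]
  ]
}}

```text
t: 11.75
tool_pos: [0.5289, -0.1844, 0.1502]
tool_rot: [2.382, 2.048, 0.001]
contact_force: [-6.7, 3.7, 7.8]
opening: 0.0348
grip_force: 63.2
```

```bash
python3 - <<'E'
from h import *
go(.5288,-.184,.1503,1.42);o=ctrl.get_obs();print(o['wrist_torque'],o['effort'][5])
d=vision.get_image("top");g=cv2.cvtColor(d["image"],cv2.COLOR_BGR2GRAY)
a=cv2.resize(g[196:210,334:346],None,fx=1,fy=1);print(a)
for yaw in(1.6,1.5,1.42):print(yaw,proj(d,[[.5289+.084*np.cos(yaw),-.1845+.084*np.sin(yaw),.084]]))
E
```

```text
t 11.75 pos [ 0.5289 -0.1844  0.1502] yaw 1.42 tilt [ 0.  0. -1.] tool shift [ 0.0004 -0.0002 -0.0001] turn -0.0 F [-6.7  3.7  7.8] open 0.0348 q6 -0.318
[0.76660722 1.16843397 0.52383128] 0.5555466189980507
[[232 232 232 233 233 233 234 233 234 234 234 233]
 [233 233 234 234 234 234 235 234 234 234 234 231]
 [233 233 234 233 233 217 209 212 226 233 233 229]
 [232 231 233 231 207 187 177 180 197 221 218 185]
 [232 232 232 222 179 176 177 176 175 191 192 112]
 [225 234 233 195 181 182 182 179 178 156 164 119]
 [220 227 224 152 176 189 188 185 181 166 135 117]
 [219 218 216 133 142 180 191 179 156 142 124 117]
 [218 217 215 136 125 145 153 143 131 102 123 120]
 [218 219 215 138 137 132 125 127 122 125 129 125]
 [219 219 218 194 137 137 142 192 118 141 136 133]
 [219 219 219 218 197 197 198 216 139 149 145 141]
 [219 219 219 219 219 219 217 190 159 152 152 149]
 [219 219 219 219 218 218 215 149 154 150 152 152]]
1.6 [[340.46692908 204.28054053]]
1.5 [[340.45293069 201.90797425]]
1.42 [[340.61524528 200.02178671]]
```

Call:
{"op": "drive_tool", "data": {
  "rows": [
    [[0, 0, 0], 0.03],
    [[0, 0, 0], 0],
    [[0, 0, 0], 0],
    [[0, 0, 0], 0]
  ]
}}

```text
t: 12.2
tool_pos: [0.5289, -0.1844, 0.1503]
tool_rot: [2.412, 2.013, 0.0]
contact_force: [-6.6, 3.6, 7.3]
opening: 0.0351
grip_force: 64.4
```

```bash
python3 - <<'E'
from h import *
go(.5288,-.184,.1503,1.42);o=ctrl.get_obs();print(o['wrist_torque'],o['effort'][5])
E
```

```text
t 12.2 pos [ 0.5289 -0.1844  0.1503] yaw 1.391 tilt [ 0. -0. -1.] tool shift [ 0.0004 -0.0002 -0.    ] turn -0.029 F [-6.6  3.6  7.3] open 0.0351 q6 -0.289
[0.74602587 1.11367482 0.87068889] 0.8987402357161045
```

The torque jumped to 0.87 Nm, which is a hard stop. I'll ease off, open part way and lift clear.

Call:
{"op": "drive_tool", "data": {
  "rows": [
    [[0, 0, 0], -0.03],
    [[0, 0, 0], 0]
  ]
}}

```text
t: 12.4
tool_pos: [0.5289, -0.1844, 0.1503]
tool_rot: [2.382, 2.048, 0.001]
contact_force: [-7.1, 4.1, 7.7]
opening: 0.0347
grip_force: 63.2
```

Call:
{"op": "drive_tool", "data": {
  "rows": [
    [[0, 0, 0], 0],
    [[0, 0, 0], 0],
    [[0, 0, 0], 0],
    [[0, 0, 0], 0],
    [[0, 0, 0], 0],
    [[0, 0, 0], 0]
  ],
  "jaw": 0.3
}}

```text
t: 13.0
tool_pos: [0.5285, -0.1847, 0.1484]
tool_rot: [2.385, 2.045, 0.0]
contact_force: [-0.5, 0.1, 0.3]
opening: 0.0597
grip_force: 0.0
```

Call:
{"op": "drive_tool", "data": {
  "rows": [
    [[0, 0, -0.01], 0],
    [[0, 0, -0.02], 0],
    [[0, 0, -0.04], 0],
    [[0, 0, -0.04], 0],
    [[0, 0, -0.04], 0],
    [[0.03, 0.03, 0], 0],
    [[0.04, 0, 0], 0],
    [[0.04, 0, 0], 0],
    [[0.04, 0, 0], 0],
    [[0.04, 0, 0], 0]
  ]
}}

```text
t: 14.0
tool_pos: [0.5872, 0.0001, 0.2994]
tool_rot: [2.384, 2.044, 0.001]
contact_force: [0.4, -0.1, -0.0]
opening: 0.0601
grip_force: 0.0
```

Call:
{"op": "drive_tool", "data": {
  "rows": [
    [[0.04, 0, 0], 0],
    [[0.04, 0, 0], 0],
    [[0.04, 0, 0], 0],
    [[0, 0, 0], 0]
  ]
}}

```text
t: 14.4
tool_pos: [0.6054, 0.1212, 0.2992]
tool_rot: [-2.379, -2.051, -0.003]
contact_force: [0.8, -0.3, -0.3]
opening: 0.0597
grip_force: 0.0
```

```bash
python3 - <<'E'
from h import *
go(.5288,-.184,.1503,1.42)
a=[]
for n,(x,y,w,h) in(("top",(325,170,66,60)),("side",(300,210,66,60))):
    d=vision.get_image(n);a.append(cv2.resize(d["image"][y:y+h,x:x+w],None,fx=6,fy=6,interpolation=cv2.INTER_CUBIC))
cv2.imwrite("pics/end.png",np.hstack(a))
E
```

```text
t 14.4 pos [0.6054 0.1212 0.2992] yaw 1.423 tilt [ 0.001  0.002 -1.   ] tool shift [-0.3134 -0.0309  0.1484] turn 0.003 F [ 0.8 -0.3 -0.3] open 0.0597 q6 0.224
```

View pics/end.png

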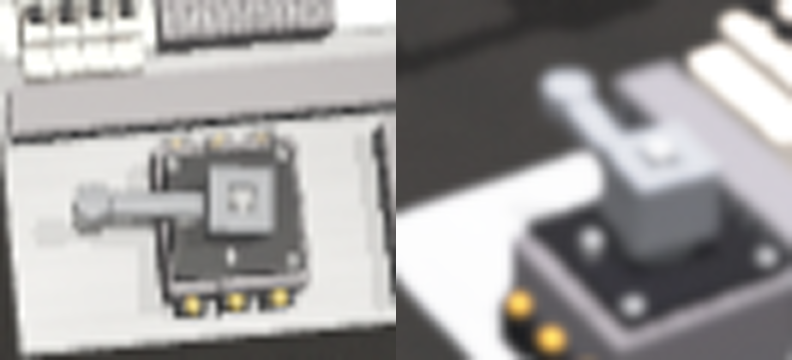

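The end picture shows the hub square on the collar, with the shaft end proud in the bore at (365,203). The lever points left towards (340,205), over the stop pin, with the pointer hidden beneath it and the gripper well clear. The measured lever yaw of about 1.52–1.59 fits the stop at 1.636 less the free play, so I'm handing in.

```bash
python3 -c "
from station import ctrl
print(ctrl.finish_job())"
```

```text
the job is handed in; nothing more can be done
None
```

I handed the job in at about 14.5 s of the 48 s limit: the handle is seated on the shaft, turned clockwise to a hard stop (0.87 Nm) and released; the pointer is hidden under the lever, so its position at the stop rests on that torque and the lever angle, and no verdict came back.

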